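# Check a probe thermometer in the dry-well block

### The job

Put the blue-handled probe thermometer into the check block: short spacers lie hidden at the bottom of two of its three wells, so feel for the one well that takes the probe fully home, with its black collar down on the block, and leave it standing there. Then slide the block's black selector along its track until it is in line with that well, and let go. Leave the yellow thermometer and everything else on the table where they are.

Things in the scene. Friction and masses are not known exactly. Their poses are not given: they have to be found in the camera images.
- block: Check block fixed to the table, 165 x 190 mm, origin on the table, z up. Behind, x +15 to +75 mm: aluminium tower 65 mm high with three vertical wells in a row at x = +45, y = -25, +15, +55 mm. In front, x -90 to +15 mm: white deck 25 mm high; on it the selector's track along y at x = -40 mm, 40 mm wide, top at z = 39 mm. Blue lines join wells and track.
- well_1 (a point): Centre of the mouth of a well in the block's top, 65 mm above the table, at y = -25 mm of the block. Round, 8.5 mm wide with a dark rim, bored 60 mm deep. Two wells hold a hidden spacer that stops the probe when its collar is still 17 to 26 mm above the block; which two is unknown. In line with it, joint selector reads 0.04.
- well_2 (a point): Centre of the mouth of a well in the block's top, 65 mm above the table, at y = +15 mm of the block. Round, 8.5 mm wide with a dark rim, bored 60 mm deep. Two wells hold a hidden spacer that stops the probe when its collar is still 17 to 26 mm above the block; which two is unknown. In line with it, joint selector reads 0.08.
- well_3 (a point): Centre of the mouth of a well in the block's top, 65 mm above the table, at y = +55 mm of the block. Round, 8.5 mm wide with a dark rim, bored 60 mm deep. Two wells hold a hidden spacer that stops the probe when its collar is still 17 to 26 mm above the block; which two is unknown. In line with it, joint selector reads 0.12.
- selector (a joint): Position of the selector along its track in m, 0 at the block's -y end (parked, 0 to 0.015 at the start) to 0.13, growing towards the block's +y. It reads 0.04, 0.08, 0.12 when the selector is in line with well_1, well_2, well_3. It stays where it is left (about 1.5 N of friction).
- selector_top (a point): Centre of the top face of the selector, a black upright grip 28 mm (block x) by 20 mm (block y) and 40 mm high; this point is about 80 mm above the table. Its axes are the block's.
- stand: White stand, fixed to the table, 70 x 150 x 65 mm (x, y, z), origin on the table under its middle. Two vertical holes 10.5 mm wide, 62 mm deep, at x = 0, y = -35 and +35 mm; a thermometer stands upright in each.
- probe: Blue-handled probe thermometer, 117 mm long, about 80 g, upright at the start with its collar resting on the stand. Origin at the tip of the shaft, z up along it. Steel shaft 7 mm thick, 55 mm long with a tapered tip (last 4 mm); black collar 28 mm wide from z = 55 to 59 mm; square handle 22 x 22 mm (sides along x and y) from z = 59 to 117 mm.
- probe_tip (a point): Tip of the blue-handled probe's shaft.
- spare: Yellow-handled thermometer of the same make in the stand's other hole; to be left alone. Origin at its tip.
- jar: Glass jar, 80 mm wide, 125 mm high, origin under its middle; to be left alone.
- canister: Red canister, 66 mm wide, 100 mm high, origin under its middle; to be left alone.
- mug: Steel mug, 76 mm wide, 85 mm high, handle to its +y, origin under its middle; to be left alone.
- grater: Flat yellow-framed grater, 100 x 240 x 12 mm, long along its y, origin under its middle; to be left alone.
- marker: White marker pen with a green cap, lying, 130 mm long along its x, 18 mm thick, origin under its middle; to be left alone.
- knife: Kitchen knife lying flat, about 310 mm long along its x, black handle towards -x, 18 mm high, origin under its middle; to be left alone.
Things that resemble listed ones, but are neither listed nor needed, are in the scene too. Several things have the shape of the probe; the one meant has the colours described above.

How it is judged:
By the outcome, as a careful person would: the job done as asked, in the order asked, and still so for the second after the job is handed in, with the robot touching nothing.
It also fails if it takes over 58 s, if anything falls off the work surface, if the arm or the gripper's body presses on something with over 40 N, if the wrist force passes 120 N, or if a joint passes its speed limit or range.

### The arm

A 7-joint arm with a two-finger parallel gripper is mounted at the origin on the work surface. World frame = base frame: x ahead of the robot, y to its left, z up, the work surface at z = 0. Lengths are in m, angles in rad, forces in N, time in s.
With the tool pointing down it reaches from about 0.425 to 0.875 m from the base axis. Payload 9.9 kg.
Tool frame: the origin (TCP) lies between the finger pads; the fingertips stand 25 mm ahead of it and the grasp point (between the pads) lies 6 mm ahead of it; z points along the fingers, y is the line along which they close (so a half turn about z gives the same grasp; the last joint's range is limited). The gripper opens to 85 mm and grips with 20 to 120 N. Pads are 22 mm wide; open, the fingers measure 114 mm over their backs; the gripper's body (76 mm by 85 mm) begins 54 mm behind the grasp point. The pads swing forward as they close: fully open they stand 13 mm farther back than shut.
Start: joints at [-1.408, 0.576, 0.025, 1.437, -0.015, 1.129, -0.057], TCP at [0.165, 0.655, 0.256] pointing down, gripper open.
Joint ranges: [-2.76, 2.76], [-0.34, 2.15], [-1.52, 1.57], [0.19, 2.46], [-1.09, 4.23], [0.17, 1.99], [-2.82, 2.82]. Speed limits (rad/s): [2.22, 2.22, 3.01, 3.01, 3.14, 3.14, 3.14].

### API

Orientations are given as a rotation vector (axis times angle).
In Python, from station import status, cams, close_job, models gives the robot as it stands.
- The arm moves only by the shell command python3 -m crank 'ROWS' [OPENING] [FORCE]. ROWS is text: rows parted by semicolons, each of 6 numbers parted by spaces: the shift along the world's x, y, z scaled (see below), then the turn, a rotation vector about the world's x, y, z scaled (see below). In form: tx ty tz ax ay az; .... A call has exactly 8 rows; each row shifts and turns the commanded pose from where the row before left it; what a row does not reach is not made up. The controller multiplies each number of a shift by 20 cm and each number of a turn by pi/4 rad. A row lasts 1/8 s, in which the tool goes at most 62.5 mm and 10.7 degrees, less where a joint would pass 70% of its speed; a pose out of reach is approached as far as the arm can. A call with a number of a shift or a turn outside -1 to 1 is refused whole. A call with a gripper value outside its range is refused whole. OPENING is the opening, from 0 (shut) to 1 (fully open), set as the call begins (- or left out, the last holds). The fingers move at their own pace and stop on an object; FORCE is the grip in N (left out, the last holds). Time passes only in rows, so rows that do not move let the fingers close, or fill a call up. It gives the time, the measured TCP pose, the force, the opening and the grip force at its end, in the units of the state.
- status.get_obs(): the state, without advancing time (a new reading comes with each control period).
- cams.grab_frame(name): name is "side" or "top" or "wrist"; returns (picture, depth): 480x640x3 uint8, red, green, blue; 480x640 float32, m along the optical axis (not along the pixel's ray), 0 where there is no reading.
- cams.get_calibration(name): a dict with "vfov" (degrees; the focal length in pixels is half the picture's height over the tangent of half this angle, whatever the lens; pixels are square), "cx", "cy" (the principal point, pixels), "distortion" ([k1, k2, p1, p2, k3] as OpenCV has them; the pictures are not rectified), "pose" (4x4, takes a point from camera to world coordinates). Camera axes: x right, y down, z forward; pixel columns grow to the right and rows downward; lengths in m; the calibration is good to about 2 mm. A picture is of the moment at which its call begins: read the wrist's pose just before it. get_calibration takes no time and is no camera call; for the wrist camera it gives the pose at the moment of the call.
- close_job(): hands the job in; it is judged then, once.
Trained networks look in the newest picture that a camera, given by its name, has taken for a name from the list of things; names that differ only in an ending like _2 or _b are one class to them, and where a whole thing is asked for, a point or a joint stands for the part that bears it (a point fixed in the world has none). Each returns a list of dicts, best first, with "conf" (0 to 1); they miss things now and then, are a little off and sometimes report something else, mostly with a low value. They report only what shows in the picture. A call takes as long as a camera call. They do not tell look-alikes from the thing itself.
- models.search_frame(camera, name): "position" ([x, y, z] in m, in world coordinates, good to about 4 mm: the middle of the surface that is visible of it).
- models.trace(camera, name): "pixels" (480x640 bool, what is visible of it).
The state is a dict: "time": time; "qpos": joint angles; "dq": joint speeds; "joint_torque": joint torques, N m; "tool_pos": TCP position; "tool_rot": TCP orientation; "contact_force": force on the tool from outside, world axes, zero at the start; "wrist_torque": the same for the moment, N m; "gripper_width": opening from 0.0 (shut) to 1.0 (fully open); "gripper_force": force on a finger pad.
Only numpy, scipy, OpenCV 4.12 (cv2) and the standard library are available. Lean on these libraries where they do the work, as an engineer would, in place of code of your own. Each camera call takes 0.05 s, during which the arm holds its last target. There are 200 camera calls.

## Working session

There is one attempt and no reset: what is moved stays moved. The work goes in short steps, Python scripts to look and compute and a shell command to move; the robot and the scene stay as the last step left them, time stands still between calls to the robot, and variables do not carry over. Pictures are saved under pics/ and viewed, at most 10 in all, crops included, and the job is handed in when it is done.

```bash
ls; mkdir -p pics
cat > h.py <<'E'
import numpy as np, cv2
from station import status, cams, models
def K(c):
    f=240/np.tan(np.radians(c["vfov"])/2); return np.array([[f,0,c["cx"]],[0,f,c["cy"]],[0,0,1]])
def grab(n,save=None):
    c=cams.get_calibration(n); im,d=cams.grab_frame(n)
    if save: cv2.imwrite(save,im[:,:,::-1])
    return c,im,d
def ray(c,uv):
    uv=np.array(uv,float).reshape(-1,1,2)
    p=cv2.undistortPoints(uv,K(c),np.array(c["distortion"])).reshape(-1,2)
    return np.c_[p,np.ones(len(p))]
def at_z(c,uv,z):
    T=np.array(c["pose"]); r=ray(c,uv)@T[:3,:3].T; o=T[:3,3]
    return o+r*((z-o[2])/r[:,2])[:,None]
def at_d(c,uv,d):
    T=np.array(c["pose"]); return (ray(c,uv)*np.array(d).reshape(-1,1))@T[:3,:3].T+T[:3,3]
def cloud(c,d):
    v,u=np.mgrid[:480,:640]; return at_d(c,np.c_[u.ravel(),v.ravel()],d.ravel()).reshape(480,640,3)
def proj(c,P):
    T=np.linalg.inv(np.array(c["pose"])); 
    return cv2.projectPoints(np.array(P,float).reshape(-1,3),cv2.Rodrigues(T[:3,:3])[0],T[:3,3],K(c),np.array(c["distortion"]))[0].reshape(-1,2)
E
python3 - <<'E'
from h import *
o=status.get_obs(); print({k:np.round(v,3) for k,v in o.items()})
for n in ("top","side"):
    c,im,d=grab(n,f"pics/{n}0.png"); print(n,np.round(c["pose"],3).tolist(),c["vfov"])
    for k in ("block","well_1","selector_top","stand","probe","spare"):
        print(k,[(np.round(r["position"],3).tolist(),round(r["conf"],2)) for r in models.search_frame(n,k)[:4]])
E
```

```text
pics
{'time': np.float64(0.0), 'qpos': array([-1.408,  0.577,  0.025,  1.438, -0.015,  1.129, -0.057]), 'dq': array([-0.001, -0.002, -0.001,  0.001, -0.001, -0.   ,  0.003]), 'joint_torque': array([-1.0000e-03, -7.6577e+01,  2.2500e+00, -2.8598e+01,  1.5000e-02,
        1.2000e-02, -0.0000e+00]), 'tool_pos': array([0.165, 0.654, 0.255]), 'tool_rot': array([-3.870e-01, -3.118e+00,  3.000e-03]), 'contact_force': array([0.556, 0.195, 0.493]), 'wrist_torque': array([-0.032, -0.012,  0.044]), 'gripper_force': np.float64(0.0), 'gripper_width': np.float64(1.0)}
top [[-0.021, -0.991, 0.135, 0.42], [-1.0, 0.02, -0.006, 0.013], [0.003, -0.135, -0.991, 1.258], [0.0, 0.0, 0.0, 1.0]] 48.965010204689364
block [([0.597, -0.091, 0.039], 0.62), ([0.648, -0.416, 0.099], 0.49)]
well_1 [([0.594, -0.096, 0.036], 0.72), ([0.742, 0.264, 0.008], 0.53)]
selector_top [([0.548, -0.149, 0.081], 0.56)]
stand [([0.48, 0.23, 0.066], 0.9), ([0.548, -0.152, 0.081], 0.42), ([0.486, 0.198, 0.124], 0.16)]
probe [([0.472, 0.258, 0.123], 0.67), ([0.369, 0.262, 0.114], 0.43)]
spare [([0.486, 0.194, 0.125], 0.66)]
side [[0.941, -0.273, 0.199, 0.38], [-0.338, -0.733, 0.59, -0.627], [-0.015, -0.623, -0.782, 0.888], [0.0, 0.0, 0.0, 1.0]] 55.90099686028602
block [([0.594, -0.114, 0.043], 0.91)]
well_1 [([0.593, -0.114, 0.04], 0.84), ([0.476, 0.258, 0.105], 0.21)]
selector_top [([0.546, -0.16, 0.081], 0.46), ([0.592, -0.109, 0.043], 0.4)]
stand [([0.472, 0.181, 0.065], 0.67)]
probe [([0.474, 0.259, 0.102], 0.72), ([0.401, 0.192, 0.027], 0.54)]
spare [([0.487, 0.191, 0.105], 0.55)]
```

View pics/top0.png

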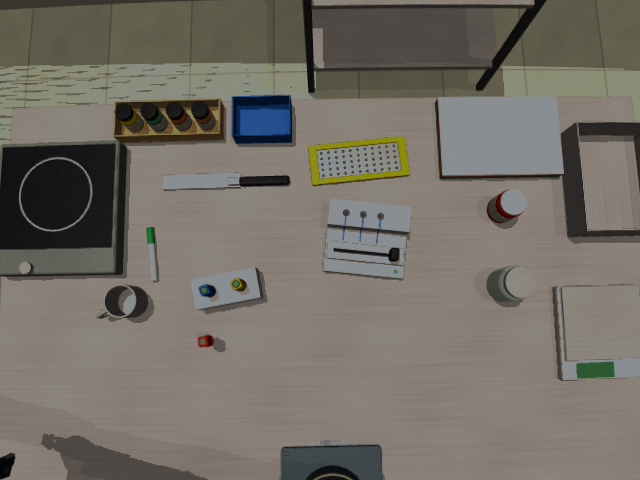

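View pics/side0.png

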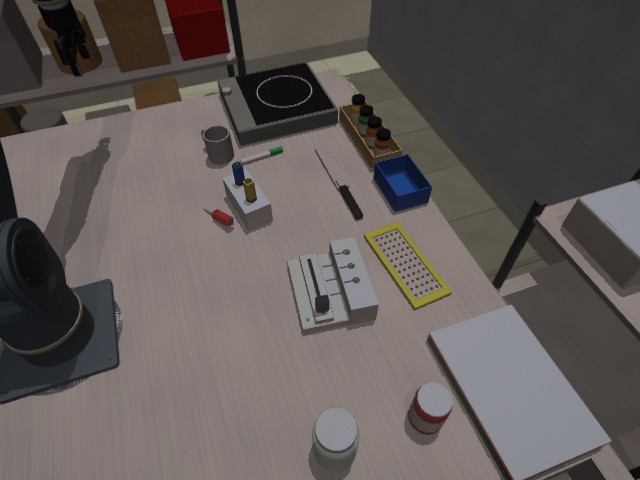

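The top view shows the blue-handled probe at (205,290) and the yellow spare at (238,284), both in the stand. A red look-alike lies at (205,341). The block is at (367,240), with its wells at (346,212), (363,214) and (380,216) and the selector at (394,255). I choose the blue one; next I measure it and check a close crop.

Run:
```python
from h import *
c,im,d=grab("top"); P=cloud(c,d)
def rect(m,lab):
    p=P[m][:,:2]; 
    r=cv2.minAreaRect((p*1000).astype(np.float32)); print(lab,m.sum(),[np.round(x,1) for x in r],'z',np.median(P[m][:,2]).round(4))
x,y,z=P[...,0],P[...,1],P[...,2]
hsv=cv2.cvtColor(im,cv2.COLOR_RGB2HSV)
box=lambda x0,x1,y0,y1:(x>x0)&(x<x1)&(y>y0)&(y<y1)
rect(box(.4,.56,.13,.33)&(abs(z-.065)<.008),'stand')
rect(box(.44,.52,.22,.31)&(z>.105),'probe top')
rect(box(.44,.52,.16,.22)&(z>.105),'spare top')
b=box(.45,.76,-.25,.05)
rect(b&(abs(z-.065)<.006)&(x>.6),'tower')
rect(b&(z>.02)&(z<.032),'deck')
rect(b&(z>.072)&(z<.09)&(x<.6),'selector')
# wells: dark blobs
print(at_z(c,[(346,212),(363,214),(380,216)],.065).round(4).tolist())
a=cv2.resize(im[250:360,140:280],None,fx=4,fy=4,interpolation=cv2.INTER_CUBIC)
e=cv2.resize(im[190:290,300:440],None,fx=4,fy=4,interpolation=cv2.INTER_CUBIC)
cv2.imwrite("pics/crop.png",np.r_[a[:300],e[:300]][:,:,::-1])
```

```text
stand 1747 [array([480.3, 232.6]), array([ 70.9, 150.1]), np.float64(10.0)] z 0.0662
probe top 128 [array([474.1, 268.1]), array([21.8, 22.9]), np.float64(21.4)] z 0.1271
spare top 119 [array([486.5, 198.5]), array([22.4, 22.4]), np.float64(20.6)] z 0.1274
tower 2111 [array([641.8, -99.7]), array([190.9,  61.8]), np.float64(82.9)] z 0.0657
deck 2244 [array([631.6, -98. ]), array([190.3, 250.1]), np.float64(83.1)] z 0.0258
selector 113 [array([ 549.4, -151.8]), array([20.7, 27.7]), np.float64(86.5)] z 0.0792
[[0.6497, -0.0453, 0.065], [0.6443, -0.0843, 0.065], [0.6388, -0.1233, 0.065]]
```

View pics/crop.png

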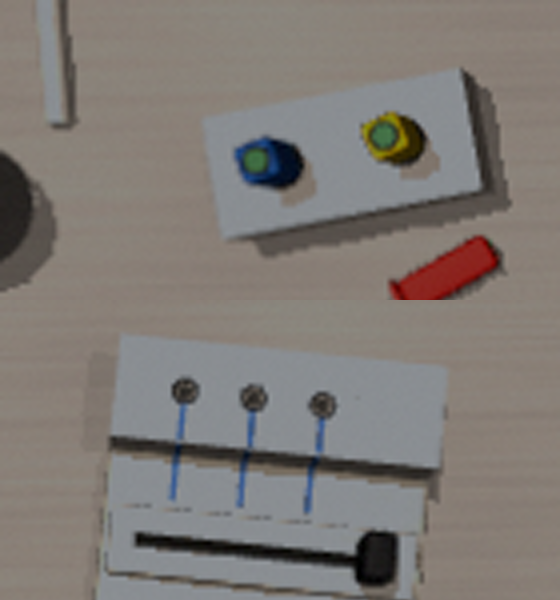

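The crop confirms it: the blue handle is at the left of the stand and the yellow one at the right, and the red one lies loose on the table. Its size and heights agree (22 mm handle, top at z 0.127, stand yaw 10°). Moving above the probe, with the fingers closing at about 21° so that they stay clear of the spare.

```bash
python3 -m crank '.1 -.12 0 0 0 -.076; .1 -.12 0 0 0 -.076; .1 -.12 0 0 0 -.076; .1 -.12 0 0 0 -.076; .1 -.12 0 0 0 -.076; .1 -.12 0 0 0 -.076; .1 -.12 0 0 0 -.076; .1 -.12 0 0 0 -.076' 1 && python3 -m crank '.1 -.12 0 0 0 -.076; .1 -.12 0 0 0 -.076; .1 -.12 0 0 0 -.076; .1 -.12 0 0 0 -.076; .1 -.12 0 0 0 -.076; .1 -.12 0 0 0 -.076; .05 -.12 0 0 0 -.076; 0 0 0 0 0 0'
cat >> h.py <<'E'
def yaw():
    from scipy.spatial.transform import Rotation as R
    o=status.get_obs(); M=R.from_rotvec(o["tool_rot"]).as_matrix()
    return o["tool_pos"], np.degrees(np.arctan2(M[1,1],M[0,1])), M[:,2], o
E
python3 - <<'E'
from h import *
p,a,zz,o=yaw(); print(p.round(4),a.round(2),zz.round(4),o["qpos"].round(2))
c,im,d=grab("wrist","pics/w1.png"); P=cloud(c,d); x,y,z=P[...,0],P[...,1],P[...,2]
print(np.round(c["pose"],3).tolist())
for lab,cx,cy in (("probe",.474,.268),("spare",.4865,.1985)):
    m=(abs(x-cx)<.03)&(abs(y-cy)<.03)&(z>.118)&(z<.14)
    if m.sum()>20: print(lab,m.sum(),[np.round(v,1) for v in cv2.minAreaRect((P[m][:,:2]*1000).astype(np.float32))],np.median(z[m]))
E
```

```text
time: 1.75
tool_pos: [0.3262, 0.461, 0.2563]
tool_rot: [1.119, 2.936, 0.0]
contact_force: [-0.2, 0.3, 0.1]
gripper_width: 0.999
gripper_force: 0.0
time: 2.75
tool_pos: [0.4558, 0.2916, 0.2564]
tool_rot: [1.705, 2.638, -0.001]
contact_force: [-0.4, 1.1, 0.6]
gripper_width: 0.999
gripper_force: 0.0
[0.4558 0.2916 0.2564] 24.23 [ 1.e-04 -8.e-04 -1.e+00] [-0.88  0.39  0.32  1.8  -0.14  0.97 -0.08]
[[0.912, 0.392, 0.121, 0.424], [0.41, -0.871, -0.27, 0.36], [-0.0, 0.296, -0.955, 0.374], [0.0, 0.0, 0.0, 1.0]]
probe 723 [array([473.3, 266.2]), array([22.1, 21.6]), np.float64(21.4)] 0.12641295423111654
spare 625 [array([485.2, 197.9]), array([21.8, 22.4]), np.float64(24.5)] 0.12610655536163862
```

View pics/w1.png

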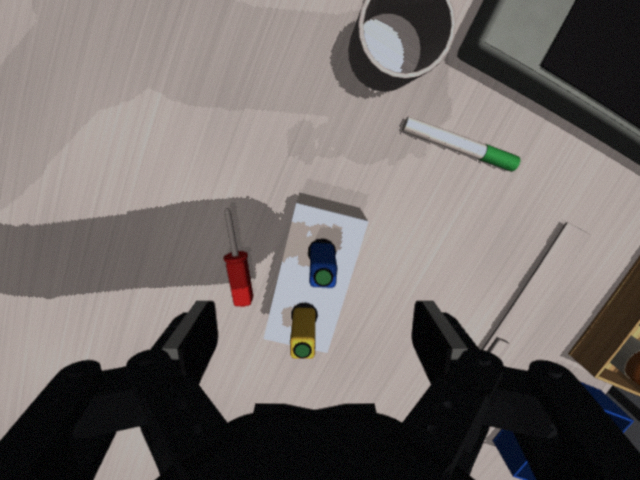

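The wrist view shows the blue handle's top at (323,277), the yellow one at (302,350) and the red look-alike lying at (238,270). Blue is between the open fingers. Its measured centre is (0.4735, 0.267), yaw 21.4°.

```bash
python3 -m crank '.044 -.062 0 0 0 -.032; .044 -.061 0 0 0 -.032; 0 0 -.12 0 0 0; 0 0 -.14 0 0 0; 0 0 -.14 0 0 0; 0 0 -.14 0 0 0; 0 0 -.12 0 0 0; 0 0 -.075 0 0 0' && python3 -m crank '0 0 0 0 0 0; 0 0 0 0 0 0; 0 0 0 0 0 0; 0 0 0 0 0 0; 0 0 0 0 0 0; 0 0 0 0 0 0; 0 0 0 0 0 0; 0 0 0 0 0 0' 0 45
python3 -c "
from h import *
p,a,z,o=yaw();print(p.round(4),a,z.round(4))"
```

```text
time: 3.8
tool_pos: [0.4726, 0.2693, 0.1082]
tool_rot: [-1.765, -2.599, 0.002]
contact_force: [0.5, 0.1, 0.7]
gripper_width: 0.998
gripper_force: 0.0
time: 4.8
tool_pos: [0.4729, 0.2702, 0.1101]
tool_rot: [1.764, 2.599, 0.002]
contact_force: [-0.1, -0.3, 6.8]
gripper_width: 0.253
gripper_force: 44.0
[0.4729 0.2702 0.1101] 21.677850757464714 [ 1.1e-03  9.0e-04 -1.0e+00]
```

```bash
python3 -m crank '0 0 .08 0 0 0; 0 0 .12 0 0 0; 0 0 .12 0 0 0; 0 0 .12 0 0 0; 0 0 .12 0 0 0; 0 0 .12 0 0 0; 0 0 .12 0 0 0; 0 0 0 0 0 0' && python3 -m crank '.1 -.2 0 0 0 -.05; .12 -.22 0 0 0 -.08; .12 -.25 0 0 0 -.1; .12 -.25 0 0 0 -.1; .12 -.25 0 0 0 -.1; .12 -.25 0 0 0 -.1; .1 -.2 0 0 0 -.05; 0 0 0 0 0 0'
python3 - <<'E'
from h import *
p,a,zz,o=yaw(); print(p.round(4),a.round(2),zz.round(4),o["contact_force"].round(1))
for n in ("side","wrist","top"):
    c,im,d=grab(n,f"pics/h_{n}.png"); P=cloud(c,d)
    r=models.search_frame(n,"probe_tip"); print(n,[(np.round(q["position"],4).tolist(),round(q["conf"],2)) for q in r[:3]])
    t=[q for q in models.trace(n,"probe")][:3]
    for q in t:
        m=q["pixels"]; print(' probe',round(q["conf"],2),m.sum(),np.median(P[m],axis=0).round(4), proj(c,p).round(0).tolist(), np.argwhere(m).mean(0).round(0)[::-1])
    print(n,'tip expected',proj(c,p-[0,0,.1]).round(0).tolist())
E
```

```text
time: 5.8
tool_pos: [0.4732, 0.2702, 0.2716]
tool_rot: [1.763, 2.598, 0.006]
contact_force: [0.3, 0.5, -1.4]
gripper_width: 0.252
gripper_force: 44.1
time: 6.8
tool_pos: [0.6325, -0.0587, 0.2684]
tool_rot: [2.311, 2.126, -0.004]
contact_force: [0.3, -0.2, -1.3]
gripper_width: 0.249
gripper_force: 44.3
[ 0.6325 -0.0587  0.2684] -4.78 [-0.0011 -0.0026 -1.    ] [ 0.3 -0.2 -1.3]
side [([0.6321, -0.0731, 0.2539], 0.92), ([0.4088, 0.1796, 0.0203], 0.53)]
 probe 0.54 399 [ 0.6301 -0.0721  0.2535] [[345.0, 194.0]] [345. 205.]
 probe 0.5 285 [0.4068 0.1787 0.0214] [[345.0, 194.0]] [224. 223.]
 probe 0.4 6086 [ 0.5939 -0.1148  0.0389] [[345.0, 194.0]] [332. 288.]
side tip expected [[343.0, 228.0]]
wrist [([0.4192, 0.1576, 0.02], 0.95), ([0.6298, -0.0446, 0.2793], 0.88)]
 probe 0.94 866 [0.422  0.1605 0.0212] [[319.0, 345.0]] [87. 14.]
wrist tip expected [[317.0, 259.0]]
top [([0.4053, 0.1835, 0.0243], 0.59)]
 probe 0.62 368 [0.4048 0.1892 0.0224] [[358.0, 201.0]] [246. 322.]
top tip expected [[355.0, 211.0]]
```

Run:
```python
import cv2,numpy as np
a=cv2.imread("pics/h_side.png")[150:270,280:410]; b=cv2.imread("pics/h_wrist.png")[200:400,220:420]
a=cv2.resize(a,(600,554),interpolation=2)[:,50:450]; b=cv2.resize(b,(400,400),interpolation=2)
o=np.zeros((554,800,3),np.uint8); o[:,:400]=a; o[:400,400:]=b; cv2.imwrite("pics/held.png",o)
```

```text
(no output)
```

View pics/held.png

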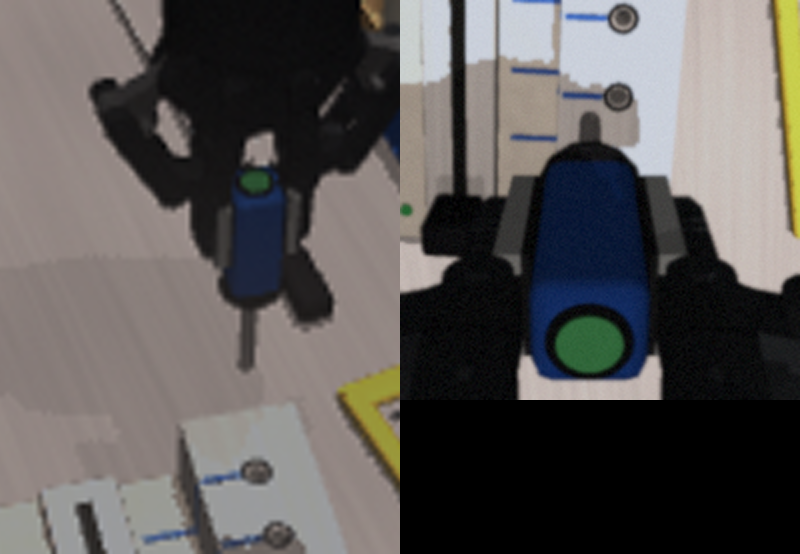

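The probe is held upright, with its tip at wrist pixel (315,259) and side pixel (344,230), within 2 px of what I expect. Now I measure the wells in the wrist and side images.

```bash
cat >> h.py <<'E'
def blob(im,uv,r=9,q=None):
    g=cv2.cvtColor(im,cv2.COLOR_RGB2GRAY).astype(float); u,v=np.round(uv).astype(int)
    s=g[v-r:v+r+1,u-r:u+r+1]; t=(s.min()+np.median(s))/2; w=np.clip(t-s,0,None)
    yy,xx=np.mgrid[-r:r+1,-r:r+1]; return np.array([u+(w*xx).sum()/w.sum(), v+(w*yy).sum()/w.sum()])
E
python3 - <<'E'
from h import *
p,a,zz,o=yaw(); print(p.round(4))
W0=np.array([[.6388,-.1233,.065],[.6443,-.0843,.065],[.650,-.045,.065]])
for n,r in (("wrist",12),("side",7),("top",5)):
    c,im,d=grab(n); uv=proj(c,W0)
    print(n,uv.round(1).tolist())
    for i,w in enumerate(uv):
        for _ in range(3): w=blob(im,w,r)
        print('  well',i+1,w.round(1),at_z(c,w,.065).round(4))
    # ring edges: Hough
    g=cv2.cvtColor(im,cv2.COLOR_RGB2GRAY)
c=cams.get_calibration("wrist"); print(at_z(c,[(329,248.5),(331.5,209)],.065).round(4), 'tip',at_z(c,[(315,259)],p[2]-.1).round(4))
c=cams.get_calibration("side"); print('tip side',at_z(c,[(343.9,229.7)],p[2]-.1).round(4))
E
```

```text
[ 0.6324 -0.0531  0.2694]
wrist [[326.7, 282.3], [329.6, 246.3], [333.0, 207.4]]
  well 1 [337.  291.1] [[ 0.6489 -0.1341  0.065 ]]
  well 2 [322.8 251.7] [[ 0.6371 -0.0894  0.065 ]]
  well 3 [330.3 207.9] [[ 0.6474 -0.0453  0.065 ]]
side [[355.5, 279.3], [351.0, 265.1], [346.7, 251.5]]
  well 1 [354.7 279.4] [[ 0.6372 -0.1231  0.065 ]]
  well 2 [349.7 266.2] [[ 0.6405 -0.0861  0.065 ]]
  well 3 [345.7 251.9] [[ 0.6472 -0.0454  0.065 ]]
top [[380.0, 216.0], [363.0, 214.0], [345.9, 211.9]]
  well 1 [392.7 218.7] [[ 0.632  -0.1525  0.065 ]]
  well 2 [377.  222.1] [[ 0.6246 -0.1159  0.065 ]]
  well 3 [334.7 207.7] [[ 0.6602 -0.0196  0.065 ]]
[[ 0.6436 -0.0872  0.065 ]
 [ 0.6486 -0.0471  0.065 ]] tip [[ 0.6315 -0.0589  0.1694]]
tip side [[ 0.6319 -0.0635  0.1694]]
```

```bash
python3 -m crank '.04 .03 -.07 0 0 0; .04 .03 -.07 0 0 0; 0 0 -.07 0 0 0; 0 0 -.07 0 0 0; 0 0 -.07 0 0 0; 0 0 -.05 0 0 0; 0 0 0 0 0 0; 0 0 0 0 0 0'
python3 - <<'E'
from h import *
import time
p,a,zz,o=yaw(); print(p.round(4),o["dq"].round(3).max())
L=[]
for n,r in (("wrist",60),("side",25)):
    c,im,d=grab(n,f"pics/n_{n}.png"); u,v=proj(c,[.648,-.046,.07])[0].astype(int)
    print(n,(u-r,v-r),2*r,'tip exp',proj(c,p-[.001,.004,.1]).round(1),'well exp',proj(c,[.6475,-.0455,.065]).round(1))
    L.append(cv2.resize(im[v-r:v+r,u-r:u+r],(400,400),interpolation=2))
p,a,zz,o=yaw(); print(p.round(4))
cv2.imwrite("pics/near3.png",np.hstack(L)[:,:,::-1])
E
```

```text
time: 8.4
tool_pos: [0.6488, -0.0422, 0.1898]
tool_rot: [2.305, 2.134, 0.001]
contact_force: [0.0, -0.3, -0.5]
gripper_width: 0.254
gripper_force: 44.3
[ 0.6488 -0.0422  0.1898] 0.001
wrist (np.int64(254), np.int64(187)) 120 tip exp [[314.7 257.3]] well exp [[314.3 245.2]]
side (np.int64(321), np.int64(225)) 50 tip exp [[346.4 245.4]] well exp [[345.8 251.9]]
[ 0.6488 -0.0422  0.1899]
```

View pics/near3.png

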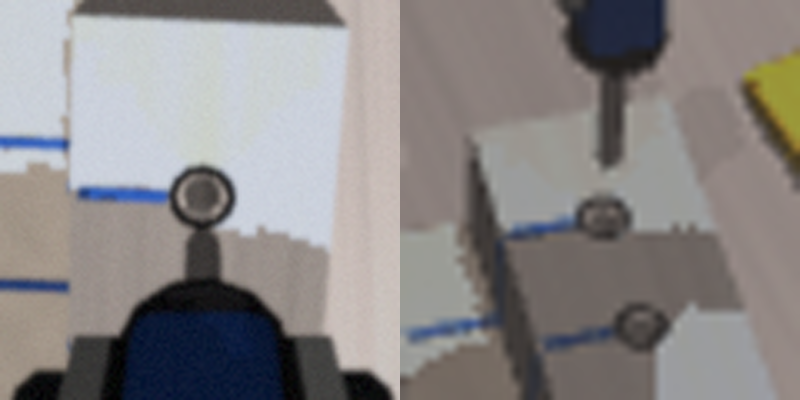

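The wrist view (left) shows the well 3 mouth at (314.6,246.1) and the tip at (314.9,256). The side view (right) shows the well at (346.4,252.1) and the tip at (347.2,245.6). So the probe is nearly over the well.

Run:
```python
from h import *
p=yaw()[0]
C={n:cams.get_calibration(n) for n in ("wrist","side")}
w={n:at_z(C[n],u,.065)[0] for n,u in (("wrist",(314.6,246.1)),("side",(346.4,252.1)))}
for z in (.086,.09,.094):
    t={n:at_z(C[n],u,z)[0] for n,u in (("wrist",(314.9,256)),("side",(347.2,245.6)))}
    print(z,{n:(t[n].round(4)[:2],(w[n]-t[n]).round(4)[:2]) for n in w})
print(w,p)
```

```text
0.086 {'wrist': (array([ 0.6479, -0.0467]), array([-0.0002,  0.0004])), 'side': (array([ 0.6504, -0.0446]), array([-0.0019, -0.0018]))}
0.09 {'wrist': (array([ 0.6481, -0.0452]), array([-0.0003, -0.001 ])), 'side': (array([ 0.6491, -0.0475]), array([-0.0005,  0.0011]))}
0.094 {'wrist': (array([ 0.6482, -0.0438]), array([-0.0004, -0.0024])), 'side': (array([ 0.6477, -0.0504]), array([0.0008, 0.004 ]))}
{'wrist': array([ 0.64779604, -0.04624591,  0.065     ]), 'side': array([ 0.64856777, -0.04645644,  0.065     ])} [ 0.64881337 -0.04215575  0.18992321]
```

Both views agree that the tip is within 1 mm of the well axis. I'll descend gently into well 3.

```bash
python3 -m crank '-.002 0 -.03 0 0 0; 0 0 -.03 0 0 0; 0 0 -.03 0 0 0; 0 0 -.03 0 0 0; 0 0 -.02 0 0 0; 0 0 -.02 0 0 0; 0 0 0 0 0 0; 0 0 0 0 0 0'
```

```text
time: 9.5
tool_pos: [0.6481, -0.042, 0.1574]
tool_rot: [2.305, 2.134, 0.0]
contact_force: [-0.0, 0.3, -0.5]
gripper_width: 0.254
gripper_force: 44.3
```

The tip is 8 mm in with no force. Continuing.

```bash
python3 -m crank '0 0 -.025 0 0 0; 0 0 -.025 0 0 0; 0 0 -.02 0 0 0; 0 0 -.015 0 0 0; 0 0 -.01 0 0 0; 0 0 -.01 0 0 0; 0 0 -.01 0 0 0; 0 0 0 0 0 0'
```

```text
time: 10.5
tool_pos: [0.6482, -0.0421, 0.1347]
tool_rot: [2.305, 2.134, 0.001]
contact_force: [-0.7, 1.1, 5.1]
gripper_width: 0.255
gripper_force: 44.9
```

```bash
python3 -m crank '0 0 -.005 0 0 0; 0 0 -.005 0 0 0; 0 0 -.005 0 0 0; 0 0 0 0 0 0; 0 0 0 0 0 0; 0 0 0 0 0 0; 0 0 0 0 0 0; 0 0 0 0 0 0'
```

```text
time: 11.5
tool_pos: [0.6485, -0.0423, 0.1338]
tool_rot: [2.305, 2.133, 0.003]
contact_force: [-5.8, 2.0, 22.2]
gripper_width: 0.252
gripper_force: 47.3
```

Well 3 stops the probe at TCP z 0.134, with the collar about 24 mm up and 22 N on the wrist, so it holds a spacer. Lifting and going to well 2.

```bash
python3 -m crank '0 0 .05 0 0 0; 0 0 .08 0 0 0; 0 0 .08 0 0 0; 0 0 .08 0 0 0; -.005 -.04 0 0 0 0; -.007 -.06 0 0 0 0; -.007 -.06 0 0 0 0; -.007 -.038 0 0 0 0'; python3 -m crank '0 0 0 0 0 0; 0 0 0 0 0 0; 0 0 0 0 0 0; 0 0 0 0 0 0; 0 0 0 0 0 0; 0 0 0 0 0 0; 0 0 0 0 0 0; 0 0 0 0 0 0'
python3 - <<'E'
from h import *
p,a,zz,o=yaw(); print(p.round(4),zz.round(4))
L=[]
for n,r in (("wrist",60),("side",25)):
    c,im,d=grab(n); u,v=proj(c,[.643,-.085,.07])[0].astype(int)
    print(n,(u-r,v-r),2*r,'tip exp',proj(c,p-[.0005,.004,.101]).round(1),'well exp',proj(c,[.643,-.0857,.065]).round(1))
    L.append(cv2.resize(im[v-r:v+r,u-r:u+r],(400,400),interpolation=2))
cv2.imwrite("pics/near2.png",np.hstack(L)[:,:,::-1])
E
```

```text
time: 12.5
tool_pos: [0.6424, -0.0833, 0.1889]
tool_rot: [-2.307, -2.132, 0.001]
contact_force: [-0.3, 0.2, -1.7]
gripper_width: 0.249
gripper_force: 44.5
time: 13.5
tool_pos: [0.6429, -0.0816, 0.1893]
tool_rot: [-2.305, -2.134, 0.0]
contact_force: [-0.8, 0.0, -1.6]
gripper_width: 0.254
gripper_force: 44.5
[ 0.6429 -0.0816  0.1893] [-1.e-04  0.e+00 -1.e+00]
wrist (np.int64(256), np.int64(187)) 120 tip exp [[315.5 256.7]] well exp [[316.3 246.2]]
side (np.int64(325), np.int64(239)) 50 tip exp [[350.9 259.6]] well exp [[350.7 265.7]]
```

View pics/near2.png

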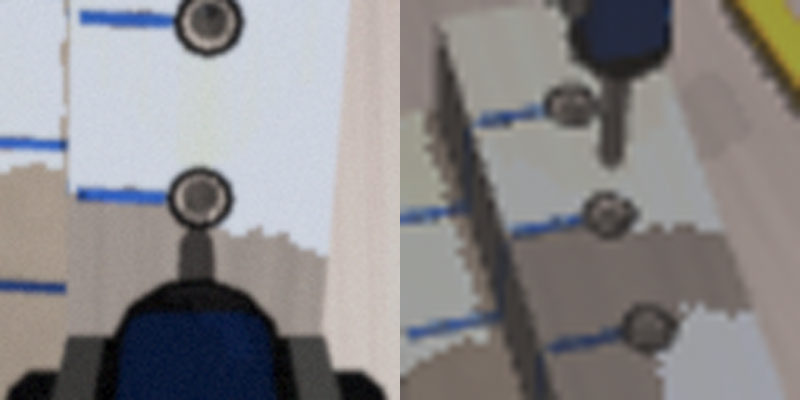

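The wrist view shows the well 2 mouth at (316.3,246.1) and the tip at (315,256). The tip sits about 1 mm too far to -x compared with well 3, and the side view agrees. I'll correct it and descend.

```bash
python3 -m crank '.005 0 -.03 0 0 0; 0 0 -.03 0 0 0; 0 0 -.03 0 0 0; 0 0 -.03 0 0 0; 0 0 -.02 0 0 0; 0 0 -.02 0 0 0; 0 0 0 0 0 0; 0 0 0 0 0 0'
```

```text
time: 14.6
tool_pos: [0.644, -0.0817, 0.1575]
tool_rot: [2.305, 2.134, 0.0]
contact_force: [-1.0, 0.6, -1.4]
gripper_width: 0.246
gripper_force: 44.5
```

```bash
python3 -c "
from h import *
p,a,z,o=yaw();print(p.round(4),o['contact_force'].round(1))"
```

```text
[ 0.644  -0.0817  0.1575] [-1.   0.6 -1.4]
```

```bash
python3 -m crank '0 0 -.025 0 0 0; 0 0 -.025 0 0 0; 0 0 -.025 0 0 0; 0 0 -.02 0 0 0; 0 0 -.015 0 0 0; 0 0 -.01 0 0 0; 0 0 0 0 0 0; 0 0 0 0 0 0'
```

```text
time: 15.6
tool_pos: [0.644, -0.0817, 0.1334]
tool_rot: [2.305, 2.134, 0.0]
contact_force: [0.1, 0.6, -0.7]
gripper_width: 0.253
gripper_force: 44.5
```

No contact down to 0.1334; I'll go on, slowly.

```bash
python3 -m crank '0 0 -.01 0 0 0; 0 0 -.01 0 0 0; 0 0 -.01 0 0 0; 0 0 -.01 0 0 0; 0 0 -.01 0 0 0; 0 0 0 0 0 0; 0 0 0 0 0 0; 0 0 0 0 0 0'
```

```text
time: 16.6
tool_pos: [0.6447, -0.082, 0.1272]
tool_rot: [2.304, 2.132, 0.005]
contact_force: [-8.2, 3.3, 32.6]
gripper_width: 0.251
gripper_force: 49.1
```

Well 2 stops it at about 0.127, with the collar about 17 mm up, so it has a spacer too. On to well 1.

```bash
python3 -m crank '0 0 .06 0 0 0; 0 0 .09 0 0 0; 0 0 .09 0 0 0; 0 0 .098 0 0 0; -.005 -.04 0 0 0 0; -.007 -.06 0 0 0 0; -.007 -.06 0 0 0 0; -.007 -.038 0 0 0 0'; python3 -m crank '0 0 0 0 0 0; 0 0 0 0 0 0; 0 0 0 0 0 0; 0 0 0 0 0 0; 0 0 0 0 0 0; 0 0 0 0 0 0; 0 0 0 0 0 0; 0 0 0 0 0 0'
python3 - <<'E'
from h import *
p,a,zz,o=yaw(); print(p.round(4),zz.round(4))
L=[]
for n,r in (("wrist",60),("side",25)):
    c,im,d=grab(n); u,v=proj(c,[.638,-.1245,.07])[0].astype(int)
    print(n,(u-r,v-r),2*r,'tip exp',proj(c,p-[.0005,.004,.101]).round(1),'well exp',proj(c,[.638,-.1252,.065]).round(1))
    L.append(cv2.resize(im[v-r:v+r,u-r:u+r],(400,400),interpolation=2))
cv2.imwrite("pics/near1.png",np.hstack(L)[:,:,::-1])
E
```

```text
time: 17.6
tool_pos: [0.6381, -0.1229, 0.1903]
tool_rot: [-2.307, -2.132, 0.002]
contact_force: [0.1, 0.0, -0.6]
gripper_width: 0.25
gripper_force: 44.4
time: 18.6
tool_pos: [0.6387, -0.1212, 0.1909]
tool_rot: [-2.305, -2.134, 0.0]
contact_force: [-0.4, 0.8, -0.8]
gripper_width: 0.252
gripper_force: 44.4
[ 0.6387 -0.1212  0.1909] [-1.e-04  0.e+00 -1.e+00]
wrist (np.int64(255), np.int64(186)) 120 tip exp [[315.5 256.7]] well exp [[315.2 245.5]]
side (np.int64(330), np.int64(253)) 50 tip exp [[356.1 273.5]] well exp [[355.5 280. ]]
```

View pics/near1.png

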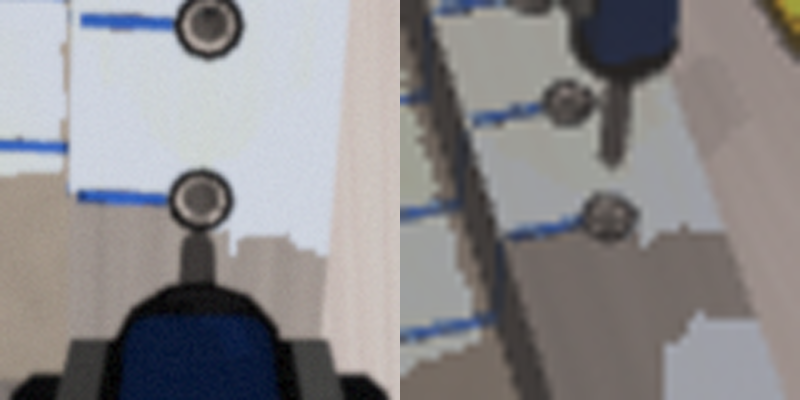

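The wrist view shows the well 1 mouth at (315.3,245.7) and the tip at (314.4,255.6), so it needs a small +x correction before descending.

```bash
python3 -m crank '.003 0 -.03 0 0 0; 0 0 -.03 0 0 0; 0 0 -.03 0 0 0; 0 0 -.03 0 0 0; 0 0 -.025 0 0 0; 0 0 -.02 0 0 0; 0 0 0 0 0 0; 0 0 0 0 0 0'
```

```text
time: 19.7
tool_pos: [0.6394, -0.1213, 0.1581]
tool_rot: [2.305, 2.134, 0.0]
contact_force: [0.4, -0.3, -0.5]
gripper_width: 0.25
gripper_force: 44.4
```

```bash
python3 -m crank '0 0 -.025 0 0 0; 0 0 -.025 0 0 0; 0 0 -.025 0 0 0; 0 0 -.025 0 0 0; 0 0 -.025 0 0 0; 0 0 -.015 0 0 0; 0 0 0 0 0 0; 0 0 0 0 0 0'
```

```text
time: 20.7
tool_pos: [0.6394, -0.1213, 0.1301]
tool_rot: [2.305, 2.134, 0.0]
contact_force: [-0.7, -1.0, -1.1]
gripper_width: 0.247
gripper_force: 44.4
```

```bash
python3 -m crank '0 0 -.02 0 0 0; 0 0 -.02 0 0 0; 0 0 -.015 0 0 0; 0 0 -.01 0 0 0; 0 0 -.01 0 0 0; 0 0 0 0 0 0; 0 0 0 0 0 0; 0 0 0 0 0 0'
```

```text
time: 21.7
tool_pos: [0.6393, -0.1213, 0.115]
tool_rot: [2.305, 2.134, 0.0]
contact_force: [-0.5, -1.6, -1.1]
gripper_width: 0.251
gripper_force: 44.4
```

Past both of the earlier stops, so well 1 is free. Seating it.

```bash
python3 -m crank '0 0 -.008 0 0 0; 0 0 -.008 0 0 0; 0 0 -.008 0 0 0; 0 0 -.005 0 0 0; 0 0 0 0 0 0; 0 0 0 0 0 0; 0 0 0 0 0 0; 0 0 0 0 0 0'
```

```text
time: 22.7
tool_pos: [0.6393, -0.1213, 0.1101]
tool_rot: [2.306, 2.134, 0.001]
contact_force: [-3.3, 1.8, 8.8]
gripper_width: 0.254
gripper_force: 45.8
```

The collar is seated at z 0.110 with 9 N. Releasing and lifting.

```bash
python3 -m crank '0 0 0 0 0 0; 0 0 0 0 0 0; 0 0 0 0 0 0; 0 0 0 0 0 0; 0 0 .05 0 0 0; 0 0 .1 0 0 0; 0 0 .15 0 0 0; 0 0 .15 0 0 0' 1; python3 -m crank '0 0 .15 0 0 0; 0 0 0 0 0 0; -.05 -.03 0 0 0 0; -.06 -.04 0 0 0 0; -.08 -.02 0 0 0 .2; -.08 0 0 0 0 .2; -.05 0 0 0 0 .2; 0 0 0 0 0 .2'
python3 - <<'E'
from h import *
p,a,zz,o=yaw(); print(p.round(4),a)
for n in ("side","top"):
    c,im,d=grab(n,f"pics/r_{n}.png"); P=cloud(c,d); x,y,z=P[...,0],P[...,1],P[...,2]
    b=(x>.5)&(x<.59)&(y>-.2)&(y<-.08)&(z>.072)&(z<.09)
    print(n,'sel',b.sum(),P[b].mean(0).round(4),cv2.minAreaRect((P[b][:,:2]*1000).astype(np.float32)) if b.sum()>5 else '')
    b=(abs(x-.638)<.03)&(abs(y+.125)<.03)&(z>.08)&(z<.16)
    print(n,'probe',b.sum(),P[b].min(0).round(4),P[b].max(0).round(4))
    if n=="side": u,v=proj(c,[.6,-.12,.08])[0].astype(int); cv2.imwrite("pics/rel.png",cv2.resize(im[v-60:v+60,u-60:u+60],(500,500),interpolation=2)[:,:,::-1])
E
```

```text
time: 23.7
tool_pos: [0.6393, -0.1214, 0.2007]
tool_rot: [2.305, 2.134, 0.0]
contact_force: [0.3, -1.2, -0.6]
gripper_width: 1.004
gripper_force: 0.0
time: 24.7
tool_pos: [0.5732, -0.1401, 0.2286]
tool_rot: [-1.527, -2.744, 0.001]
contact_force: [1.0, 0.6, 0.9]
gripper_width: 1.001
gripper_force: 0.0
[ 0.5732 -0.1401  0.2286] 31.80457099771141
side sel 121 [ 0.5479 -0.1553  0.0788] ((548.8490600585938, -153.79498291015625), (21.090421676635742, 27.687454223632812), 81.98294067382812)
side probe 232 [ 0.6263 -0.1403  0.0803] [ 0.6492 -0.1138  0.1309]
top sel 0 [nan nan nan] 
top probe 44 [ 0.6276 -0.1295  0.0805] [ 0.6482 -0.1129  0.1276]<stdin>:6: RuntimeWarning: Mean of empty slice.
  ret = um.true_divide(
```

View pics/rel.png

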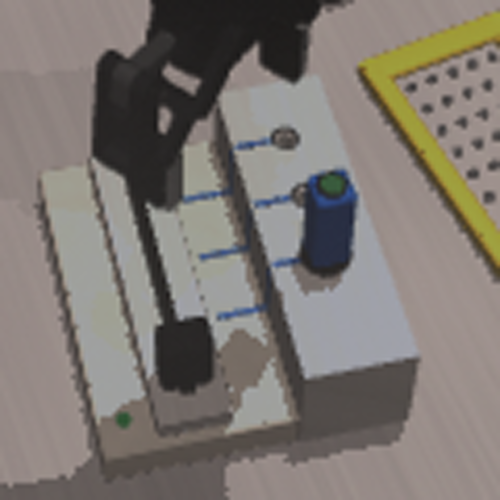

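The probe stands in well 1 at (330,225) in the crop, with its collar down on the block and its top at about z 0.128. The selector is at (183,350) in the crop, world (0.549, -0.153), still parked. Turning the fingers to close along the track.

```bash
python3 -m crank '-.02 -.01 0 0 0 .142; -.02 -.01 0 0 0 .142; -.02 -.01 0 0 0 .142; -.02 -.01 0 0 0 .142; -.02 -.01 0 0 0 .142; -.01 -.01 0 0 0 .142; -.01 0 0 0 0 .142; 0 0 0 0 0 .142'; python3 -m crank '0 0 -.05 0 0 0; 0 0 -.05 0 0 0; 0 0 -.05 0 0 0; 0 0 0 0 0 0; 0 0 0 0 0 0; 0 0 0 0 0 0; 0 0 0 0 0 0; 0 0 0 0 0 0'
python3 - <<'E'
from h import *
p,a,zz,o=yaw(); print(p.round(4),a,o["qpos"].round(2))
c,im,d=grab("wrist","pics/sel.png");P=cloud(c,d); x,y,z=P[...,0],P[...,1],P[...,2]
b=(x>.5)&(x<.59)&(y>-.2)&(y<-.08)&(z>.072)&(z<.09)
print('sel',b.sum(),cv2.minAreaRect((P[b][:,:2]*1000).astype(np.float32)))
b=(x>.59)&(x<.72)&(y>-.2)&(y<.05)&(abs(z-.065)<.004)
print('tower',b.sum(),cv2.minAreaRect((P[b][:,:2]*1000).astype(np.float32)))
hsv=cv2.cvtColor(im,cv2.COLOR_RGB2HSV); bl=(hsv[...,0]>105)&(hsv[...,0]<125)&(hsv[...,1]>120)&(z<.07)
n,lab,st,ce=cv2.connectedComponentsWithStats(bl.astype(np.uint8))
for i in range(1,n):
    if st[i,4]>30:
        q=P[lab==i]; v=cv2.fitLine(q[:,:2].astype(np.float32),cv2.DIST_L2,0,.01,.01).ravel(); print(st[i,4],q.mean(0).round(4),np.degrees(np.arctan2(v[1],v[0])).round(1))
E
```

```text
time: 25.8
tool_pos: [0.5504, -0.1517, 0.2286]
tool_rot: [-0.202, -3.134, 0.0]
contact_force: [0.2, 0.0, 0.6]
gripper_width: 1.0
gripper_force: 0.0
time: 26.8
tool_pos: [0.5514, -0.1513, 0.1993]
tool_rot: [0.2, 3.135, -0.0]
contact_force: [-0.3, 0.5, -0.4]
gripper_width: 1.002
gripper_force: 0.0
[ 0.5514 -0.1513  0.1993] 82.69624387218762 [ 0.15  0.48  0.05  1.79 -0.03  0.87  1.66]
sel 956 ((548.7698974609375, -153.56883239746094), (19.70382308959961, 28.722774505615234), 82.24015808105469)
tower 9614 ((640.2650756835938, -100.42804718017578), (190.9831085205078, 62.042762756347656), 83.71762084960938)
101 [ 0.5993 -0.1208  0.0334] -6.7
103 [ 0.6041 -0.0813  0.0342] -7.4
99 [ 0.6094 -0.0416  0.0338] -7.7
46 [ 0.6179 -0.1231  0.0651] -7.1
59 [ 0.625  -0.0837  0.0652] -7.0
42 [ 0.6269 -0.0438  0.0653] -4.6
815 [0.839  0.1898 0.0237] 89.0
153 [0.9148 0.0793 0.0106] 0.6
```

```bash
python3 -m crank '-.012 -.011 -.06 0 0 0; 0 0 -.1 0 0 0; 0 0 -.12 0 0 0; 0 0 -.12 0 0 0; 0 0 -.12 0 0 0; 0 0 -.08 0 0 0; 0 0 -.026 0 0 0; 0 0 0 0 0 0'; python3 -m crank '0 0 0 0 0 0; 0 0 0 0 0 0; 0 0 0 0 0 0; 0 0 0 0 0 0; 0 0 0 0 0 0; 0 0 0 0 0 0; 0 0 0 0 0 0; 0 0 0 0 0 0' 0 30
```

```text
time: 27.85
tool_pos: [0.5489, -0.1535, 0.0739]
tool_rot: [-0.2, -3.135, 0.0]
contact_force: [0.1, -0.5, -0.3]
gripper_width: 0.998
gripper_force: 0.0
time: 28.85
tool_pos: [0.549, -0.1534, 0.0742]
tool_rot: [0.2, 3.135, -0.0]
contact_force: [-1.4, 0.3, 5.4]
gripper_width: 0.231
gripper_force: 34.4
```

```bash
python3 -m crank '.004 .03 0 0 0 0; .004 .033 0 0 0 0; .004 .033 0 0 0 0; .004 .033 0 0 0 0; .004 .033 0 0 0 0; .004 .031 0 0 0 0; 0 0 0 0 0 0; 0 0 0 0 0 0'
```

```text
time: 29.85
tool_pos: [0.5539, -0.1141, 0.0742]
tool_rot: [0.199, 3.135, 0.001]
contact_force: [-1.5, 1.7, 6.2]
gripper_width: 0.227
gripper_force: 34.7
```

```bash
python3 -m crank '0 0 0 0 0 0; 0 0 0 0 0 0; 0 0 0 0 0 0; 0 0 0 0 0 0; 0 0 .05 0 0 0; 0 0 .1 0 0 0; 0 0 .15 0 0 0; 0 0 .15 0 0 0' 1; python3 -m crank '0 0 .15 0 0 0; 0 0 .05 0 0 0; 0 0 0 0 0 0; 0 0 0 0 0 0; 0 0 0 0 0 0; 0 0 0 0 0 0; 0 0 0 0 0 0; 0 0 0 0 0 0'
python3 - <<'E'
from h import *
for n in ("wrist","side"):
    c,im,d=grab(n,f"pics/end_{n}.png");P=cloud(c,d); x,y,z=P[...,0],P[...,1],P[...,2]
    b=(x>.5)&(x<.59)&(y>-.2)&(y<-.05)&(z>.072)&(z<.09)
    s=np.array(cv2.minAreaRect((P[b][:,:2]*1000).astype(np.float32))[0])/1000
    hsv=cv2.cvtColor(im,cv2.COLOR_RGB2HSV); bl=(hsv[...,0]>105)&(hsv[...,0]<125)&(hsv[...,1]>120)&(z<.04)&(x>.58)&(x<.64)&(y<0)&(y>-.2)
    k,lab,st,ce=cv2.connectedComponentsWithStats(bl.astype(np.uint8))
    yd=np.array([.126,.992]); print(n,'sel',s)
    for i in range(1,k):
        if st[i,4]>15: q=P[lab==i].mean(0)[:2]; print(q.round(4),'selector - line (mm):',round((s-q)@yd*1000,1))
    b=(abs(x-.638)<.03)&(abs(y+.125)<.03)&(z>.12)&(z<.16)
    print('probe top',P[b].mean(0).round(4),np.percentile(z[b],50))
E
```

```text
time: 30.85
tool_pos: [0.5536, -0.1149, 0.1654]
tool_rot: [0.2, 3.135, -0.0]
contact_force: [-0.4, 0.4, 0.5]
gripper_width: 1.001
gripper_force: 0.0
time: 31.85
tool_pos: [0.5537, -0.1149, 0.2038]
tool_rot: [-0.2, -3.135, 0.0]
contact_force: [0.3, 0.2, 0.2]
gripper_width: 1.004
gripper_force: 0.0
wrist sel [ 0.55282794 -0.11481512]
[ 0.6011 -0.0807] selector - line (mm): -40.0
[ 0.6063 -0.0412] selector - line (mm): -79.8
[ 0.5992 -0.1206] selector - line (mm): -0.1
probe top [ 0.6349 -0.1254  0.1258] 0.12626373046919787
side sel [ 0.55337958 -0.11601231]
probe top [ 0.6368 -0.1283  0.1264] 0.1264453706667511
```

View pics/end_side.png

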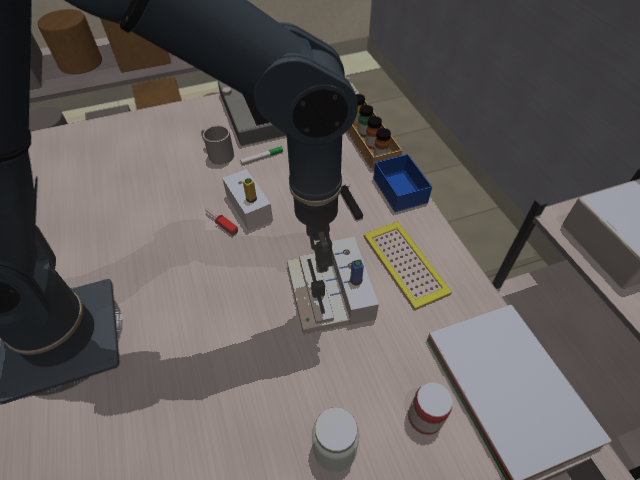

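The probe stands in well 1 at (357,270), the selector at (318,287) is within 0.1 mm of that well's line, and the spare at (249,190) and the rest are untouched. Handing in.

```bash
python3 -c "
from station import close_job
print(close_job())"
```

```text
the job is handed in; nothing more can be done
None
```

The job is handed in: the blue-handled probe stands fully home in well 1 (wells 2 and 3 hold the spacers), the selector is in line with it and released, and nothing else was moved, in about 32 s.

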